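# Shift the bench gearbox into gear through its L-shaped gate

### The arm

A 6-joint arm with a two-finger parallel gripper is mounted at the origin on a cart in front of the work surface, level with it; the furniture and walls round the work are solid. World frame = base frame: x ahead of the robot, y to its left, z up, the work surface at z = 0. Lengths are in m, angles in rad, forces in N, time in s.
With the tool pointing down it reaches from about 0.35 to 0.775 m from the base axis. Payload 5.5 kg.
Tool frame: the origin (TCP) lies at the very end of the fingers, on their centre line; the grasp point (between the pads) lies 19 mm behind it; z points along the fingers, y is the line along which they close (so a half turn about z gives the same grasp; the last joint's range is limited). The gripper opens to 85 mm and grips with 20 to 120 N. Pads are 22 mm wide; open, the fingers measure 114 mm over their backs; the gripper's body (76 mm by 85 mm) begins 54 mm behind the grasp point. The pads swing forward as they close: fully open they stand 13 mm farther back than shut.
Start: joints at [1.192, 0.313, 0.046, 1.304, 0, 1.431], TCP at [0.136, 0.559, 0.231] pointing down, gripper open.
Joint ranges: [-2.76, 2.76], [-0.86, 1.69], [-1.03, 1.26], [-2.2, 2.34], [-1.47, 1.5], [-3.14, 3.14]. Speed limits (rad/s): [2.57, 2.57, 3.14, 3.14, 3.14, 3.14].

### API

Orientations are given as a unit quaternion [w, x, y, z].
In Python, from workcell import env gives the robot as it stands. The module is installed in compiled form; this text tells all that it offers.
- The arm moves only by the tool jog_arm, never from a script. Its arguments are lists of equal length, an entry for each row: "gripper": the opening, from 0 (shut) to 1 (fully open); "offset": the shift along the world's x, y, z in cm, a list of three; "twist": the turn about the world's z in degrees. In form: {"gripper": [gripper, ...], "offset": [[dx, dy, dz], ...], "twist": [twist, ...]}. A call has exactly 8 rows; each row is the pose to reach, as a shift and turn from the pose commanded when the call began; what a row does not reach only later rows make up. A row lasts 1/8 s, in which the tool goes at most 62.5 mm and 10.7 degrees, less where a joint would pass 70% of its speed; a pose out of reach is approached as far as the arm can. A call with a gripper value outside its range is refused whole. The fingers move at their own pace and stop on an object; "squeeze" is the grip in N (left out, the last holds). Time passes only in rows, so rows that repeat a pose let the fingers close, or fill a call up. It gives the time, the measured TCP pose, the force, the opening and the grip force at its end, in the units of the state.
- env.get_state(): the state, without advancing time (a new reading comes with each control period).
- env.read_camera(name): name is "side" or "top" or "wrist"; returns a dict with "image" (480x640x3 uint8, red, green, blue), "z_map" (480x640 float32, m along the optical axis (not along the pixel's ray), 0 where there is no reading), "fovy" (degrees; the focal length in pixels is half the picture's height over the tangent of half this angle, whatever the lens; pixels are square), "cx", "cy" (the principal point, pixels), "cam_to_world" (4x4, takes a point from camera to world coordinates). Camera axes: x right, y up, looking along -z (the intrinsics and any distortion apply to the point x, -y, -z); pixel columns grow to the right and rows downward; lengths in m; the calibration is good to about 2 mm. The wrist camera is an equidistant fisheye: a pixel r from the principal point sees the ray r / f radians off the axis. A picture is of the moment at which its call begins.
- env.hand_in(): hands the job in; it is judged then, once.
The state is a dict: "clock": time; "joint_pos": joint angles; "qvel": joint speeds; "tau": joint torques, N m; "tcp_pos": TCP position; "orientation": TCP orientation; "wrist_force": force on the tool from outside, world axes, zero at the start; "ft_torque": the same for the moment, N m; "finger_gap": finger opening in m; "grip_force": force on a finger pad.
Only numpy, scipy, OpenCV 4.12 (cv2) and the standard library are available. Lean on these libraries where they do the work, as an engineer would, in place of code of your own. Each camera call takes 0.05 s, during which the arm holds its last target. There are 200 camera calls.

### The job

Put the small green gearbox into gear: with the fingertips, push the red shift knob along the long leg of its L-shaped slot to the corner, then push it along the short leg, fully home at the end with the green mark. Only push the knob, do not grip it, and leave the loose nut, bolt and shackle where they lie.

Things in the scene. Friction and masses are not known exactly. Their poses are not given: they have to be found in the camera images.
- gearbox: Small green gearbox bolted to the bench, fixed: 96 (x) x 116 (y) mm, low feet at both y sides (8 mm high, to y = +-75), shaft stub on +x. Origin: centre of its underside, z up. Its flat steel top at z = 39 mm has an L slot 15 mm wide: long leg along y at x = -22 from y = 32 (yellow mark) to the corner at y = -32, short leg from there along +x to x = 22 (green mark); pin play 2 mm all round.
- knob (a point): Centre of the upright red round knob, 57 mm above the bench: diameter 24 mm, from 43 to 73 mm above the bench (4 mm gap over the plate). Stands on an 11 mm pin through the slot, held captive and upright by a flange below. Slides with a push of a few newtons, stays where left. Starts in the long leg within 20 mm of its yellow-mark end.
- slot_start (a point): Point on the slot's centre line at the yellow-marked end of the long leg, at the height of the plate's top (39 mm above the bench). Axes as the gearbox.
- slot_corner (a point): Point on the slot's centre line at the corner, at the height of the plate's top (39 mm above the bench).
- slot_end (a point): Point on the slot's centre line at the green-marked end of the short leg, at the height of the plate's top (39 mm above the bench): the knob's axis must end here.
- hex_nut: Loose steel hexagon nut, 35 x 40 x 18 mm, lying on the bench at the -y side of the gearbox. Origin under its centre. Not to be disturbed.
- hex_bolt: Loose steel hexagon bolt, 88 mm long, 35 mm head, lying on the bench at the +y side of the gearbox. Not to be disturbed.
- bow_shackle: Loose bow shackle, 103 x 80 x 19 mm, lying flat on the bench to the left (+y) of the gearbox and bolt. Not to be disturbed.
There are look-alikes about, which are no part of the job. Of the things like the part that bears knob, leave any that is pink; of the rest the larger one is meant.

How it is judged:
By the outcome, as a careful person would: the job done as asked, in the order asked, and still so for the second after the job is handed in, with the robot touching nothing.
It also fails if it takes over 45 s, if anything falls off the work surface, if the arm or the gripper's body presses on something with over 40 N, if the wrist force passes 120 N, or if a joint passes its speed limit or range.

## Working session

There is one attempt and no reset: what is moved stays moved. The work goes in short steps, Python scripts to look and compute and a tool call to move; the robot and the scene stay as the last step left them, time stands still between calls to the robot, and variables do not carry over. Pictures are saved under pics/ and viewed, at most 10 in all, crops included, and the job is handed in when it is done.

Besides the shell and the picture viewer there is one more tool, called after "Call:" as name(argument=value, ...), one argument or row to a line, values as JSON. jog_arm: Moves the arm, as the interface text tells. Its arguments: {"type":"object","properties":{"gripper":{"type":"array"},"offset":{"type":"array"},"twist":{"type":"array"},"squeeze":{"type":"number"}},"required":["gripper","offset","twist"]}

```bash
mkdir -p pics; cat > h.py <<'E'
import numpy as np,cv2
from workcell import env
def cam(n):
    c=env.read_camera(n); np.savez(f'{n}.npz',**c); return c
def save(n,p):
    c=cam(n); cv2.imwrite(f'pics/{p}.png',c['image'][:,:,::-1]); return c
def pts(c):
    h,w=c['z_map'].shape; f=h/2/np.tan(np.radians(c['fovy'])/2)
    u,v=np.meshgrid(np.arange(w),np.arange(h)); z=c['z_map']
    P=np.stack([(u-c['cx'])/f*z,-(v-c['cy'])/f*z,-z,np.ones_like(z)],-1)
    return (P@np.array(c['cam_to_world']).T)[...,:3]
E
python3 - <<'E'
from h import *
for n in('top','side'):
    c=save(n,n+'1'); print(n,c['fovy'],np.round(c['cam_to_world'],3).tolist())
s=env.get_state();print(s)
E
```

```text
top 43.67863388516579 [[0.003, 0.982, -0.191, 0.31], [-1.0, 0.008, 0.025, -0.102], [0.026, 0.191, 0.981, 0.921], [0.0, 0.0, 0.0, 1.0]]
side 55.12233895038528 [[-0.845, 0.236, -0.48, 0.06], [-0.535, -0.35, 0.769, 0.537], [0.014, 0.907, 0.421, 0.439], [0.0, 0.0, 0.0, 1.0]]
{'clock': 0.1, 'joint_pos': array([1.19238890e+00, 3.13938836e-01, 4.50972596e-02, 1.30362402e+00,
       6.28350216e-06, 1.43122186e+00]), 'qvel': array([ 0.00030456, -0.00217653,  0.0027872 , -0.00131793, -0.00041255,
        0.00039043]), 'tau': array([ 2.11194514e-03, -4.81727135e+01,  2.99243009e+01,  1.28182996e-02,
       -7.53537870e-05, -8.60515392e-07]), 'tcp_pos': array([0.13584761, 0.55824563, 0.23049227]), 'orientation': array([-2.16791565e-04,  1.19132828e-01,  9.92877975e-01, -8.05995001e-04]), 'wrist_force': array([-0.8107102 , -0.82919615,  0.03995979]), 'ft_torque': array([-0.03226683,  0.0120968 , -0.00695192]), 'grip_force': 0.0, 'finger_gap': 0.08541066702491128}
```

View pics/top1.png

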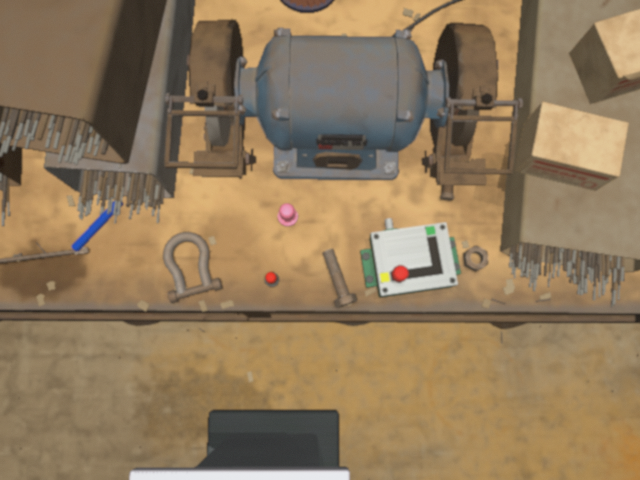

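View pics/side1.png

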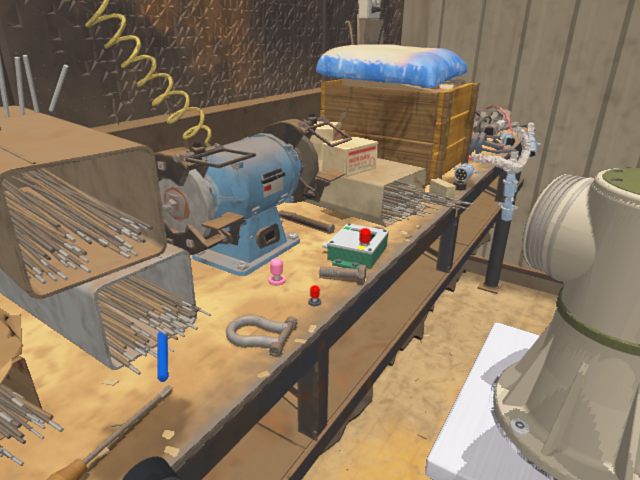

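The top view shows the gearbox with its red knob at about (400,273). The yellow mark is at (384,278), the slot corner at about (437,268) and the green mark at (431,231). The bolt is at (340,278), the nut at (475,258) and the shackle at (190,268). The small red and pink knobs at (271,278) and (288,213) are look-alikes.

```bash
python3 - <<'E'
from h import *
c=dict(np.load('top.npz'));P=pts(c);im=c['image'].astype(int);R,G,B=im[...,0],im[...,1],im[...,2]
W=np.zeros(R.shape,bool);W[215:305,355:465]=1
z=P[...,2]
def st(n,m):
    print(n,m.sum(),np.round(np.median(P[m],0),4))
    return np.median(P[m],0)
st('yellow',W&(R>180)&(G>170)&(B<110)&(z>.03)); st('green',W&(G>R+70)&(G>B+60)&(z>.03))
k=W&(R>150)&(G<70)&(z>.066);kk=P[k];print('knob',k.sum(),kk.mean(0),kk.min(0),kk.max(0))
m=W&(abs(z-np.median(z[W&(z>.033)&(z<.045)]))<.004)&(R<400)
pl=W&(z>.034)&(z<.045)
q=P[pl][:,:2].astype(np.float32);r=cv2.minAreaRect(cv2.convexHull(q));print('plate',r,np.median(z[pl]))
s=W&(R<60)&(G<60)&(B<60)
sx=P[s];print('slot z',np.percentile(sx[:,2],[5,50,95]),s.sum())
# surroundings
for n,(a,b,d,e) in dict(nut=(460,490,242,272),bolt=(320,358,245,308)).items():
    w=np.zeros(R.shape,bool);w[d:e,a:b]=1;w&=(z>.008)&(z<.06);print(n,P[w].min(0),P[w].max(0))
for y in np.arange(-.4,.15,.03): 
    w=(abs(P[...,1]-y)<.015)&(z>.05)&(P[...,0]>.3)&(P[...,0]<.62); print(round(y,2),w.sum() and (P[w][:,0].min().round(3),z[w].max().round(3)))
E
python3 -c "
import cv2
i=cv2.imread('pics/top1.png')[210:310,350:490];cv2.imwrite('pics/c1.png',cv2.resize(i,None,fx=5,fy=5,interpolation=2))"
```

```text
yellow 58 [ 0.4282 -0.2096  0.0389]
green 47 [ 0.4995 -0.2804  0.0393]
knob 110 [ 0.43000838 -0.22960908  0.07019899] [ 0.42019142 -0.23918097  0.06601015] [ 0.43904769 -0.21997627  0.07464348]
plate ((0.4580453932285309, -0.25523173809051514), (0.09690483659505844, 0.11671809107065201), 8.57758617401123) 0.038515466832513834Traceback (most recent call last):
  File "<stdin>", line 14, in <module>
    return _quantile_unchecked(
        a, q, axis, out, overwrite_input, method, keepdims, weights)
    return _ureduce(a,
                    func=_quantile_ureduce_func,
    ...<5 lines>...
                    overwrite_input=overwrite_input,
                    method=method)
    r = func(a, **kwargs)
    result = _quantile(arr,
                       quantiles=q,
    ...<2 lines>...
                       out=out,
                       weights=wgt)
    slices_having_nans = np.isnan(arr[-1, ...])
                                  ~~~^^^^^^^^^
IndexError: index -1 is out of bounds for axis 0 with size 0
```

View pics/c1.png

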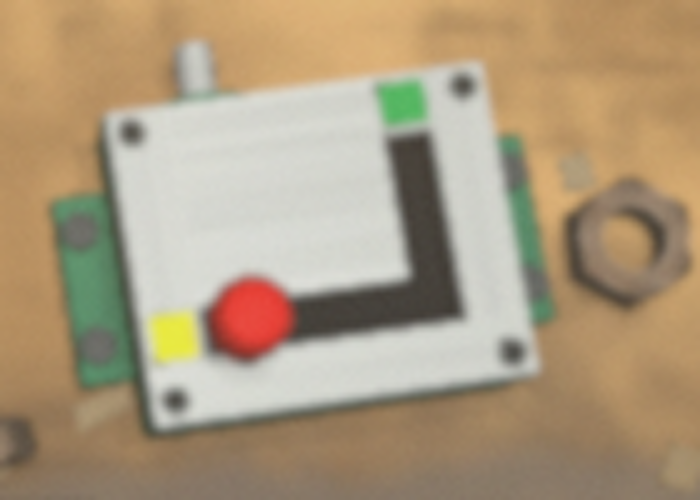

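The crop confirms the layout: the gearbox is yawed about +8.6° with its centre near (0.458, -0.255), and the knob sits almost at the yellow end. I'll shut the fingers, travel high and come down on the knob's +y side.

Call:
jog_arm(
  gripper=[0,0,0,0,0,0,0,0],
  offset=[
    [4.1,-4.5,0],
    [8.2,-9,0],
    [12.3,-13.5,0],
    [16.4,-17.9,0],
    [19,-23.5,0],
    [21.5,-29.3,0],
    [24,-35,0],
    [26.4,-40.9,0],
  ],
  twist=[3,6,9,12,15,18,20,22.6],
)

```text
clock: 1.1
tcp_pos: [0.3998, 0.1493, 0.2312]
orientation: [0.0, -0.079, 0.997, 0.0]
wrist_force: [1.2, 0.1, -0.4]
finger_gap: 0.0003
grip_force: 0.0
```

Call:
jog_arm(
  gripper=[0,0,0,0,0,0,0,0],
  offset=[
    [0,-6,0],
    [0.5,-12,0],
    [1,-18,0],
    [1.5,-24,0],
    [2,-29.5,0],
    [2.5,-33.5,-2],
    [2.5,-33.5,-7],
    [2.5,-33.5,-11],
  ],
  twist=[0,0,0,0,0,0,0,0],
)

```text
clock: 2.1
tcp_pos: [0.4237, -0.1842, 0.1194]
orientation: [-0.0, -0.077, 0.997, 0.0]
wrist_force: [-0.3, 0.0, 0.4]
finger_gap: 0.0001
grip_force: 0.0
```

```bash
python3 - <<'E'
from h import *
save('top','top2'); c=save('side','side2'); cv2.imwrite('pics/c2.png',cv2.resize(c['image'][140:300,260:460,::-1],None,fx=3.5,fy=3.5,interpolation=2))
s=env.get_state();print(s['tcp_pos'],s['wrist_force'])
E
```

```text
[ 0.42098585 -0.18190819  0.11717506] [-0.65924761  0.86299842 -0.44517684]
```

View pics/c2.png

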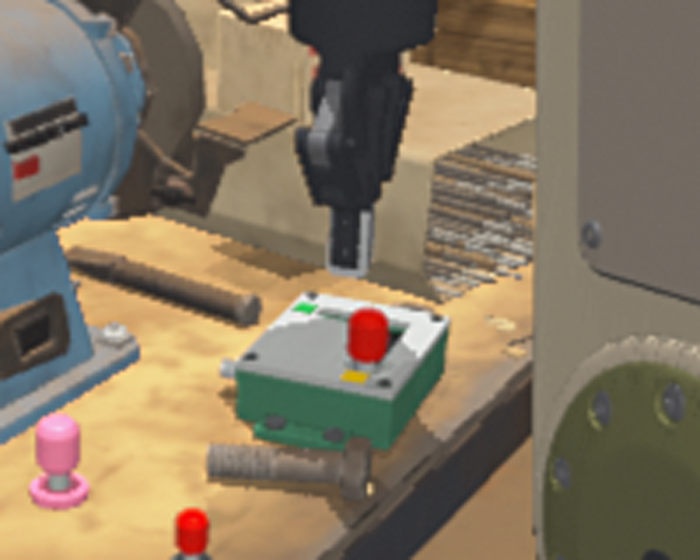

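The side crop shows the closed fingers clear above and to the +y side of the red knob. The bolt lies below them, clear of the planned height. Next I descend and approach the knob.

Call:
jog_arm(
  gripper=[0,0,0,0,0,0,0,0],
  offset=[
    [0,0,-3.5],
    [0,0,-6.5],
    [0,0,-6.5],
    [0.15,-1,-6.5],
    [0.3,-2,-6.5],
    [0.45,-3,-6.5],
    [0.6,-4,-6.5],
    [0.6,-4,-6.5],
  ],
  twist=[0,0,0,0,0,0,0,0],
)

```text
clock: 3.2
tcp_pos: [0.4307, -0.2249, 0.0565]
orientation: [0.0, -0.077, 0.997, -0.0]
wrist_force: [-0.3, -0.3, -0.3]
finger_gap: -0.0002
grip_force: 0.0
```

```bash
cat > m.py <<'E'
from h import *
import sys
ex=np.array([.9888,.1492]);ey=np.array([-.1492,.9888]);o=np.array([.458,-.2552])
L=lambda p:np.round(1000*np.array([(p[:2]-o)@ex,(p[:2]-o)@ey]),1)
s=env.get_state();print('tcp',s['tcp_pos'],L(s['tcp_pos']),s['wrist_force'])
n=sys.argv[1];c=save(n,sys.argv[2]);P=pts(c);R,G,B=[c['image'][...,i].astype(int) for i in range(3)]
k=(R>110)&(G<R*.45)&(B<R*.45)&(P[...,2]>.045)&(P[...,2]<.08)&(np.hypot(P[...,0]-o[0],P[...,1]-o[1])<.06)
q=P[k]
if len(q)>20:
    # circle of known radius fit: lateral surface + top
    from scipy.optimize import least_squares
    t=q[q[:,2]>.069]; print(len(q),'top centre',L(t.mean(0)) if len(t) else None,'mean',L(q.mean(0)))
    sd=q[q[:,2]<.066]
    if len(sd)>20:
        f=least_squares(lambda a:np.hypot(sd[:,0]-a[0],sd[:,1]-a[1])-.012,q.mean(0)[:2],loss='soft_l1',f_scale=.001);print('circle',L(f.x))
E
python3 m.py side s3
```

```text
tcp [ 0.4307139  -0.2249108   0.05648226] [-22.5  34. ] [-0.286667   -0.29125179 -0.27729868]
45 top centre [-30.2   9.9] mean [-31.8  12. ]
circle [-21.4   7.7]
```

Call:
jog_arm(
  gripper=[0,0,0,0,0,0,0,0],
  offset=[
    [0.1,-0.7,0],
    [0.2,-1.4,0],
    [0.3,-2.1,0],
    [0.4,-2.8,0],
    [0.5,-3.4,0],
    [0.6,-3.8,0],
    [0.6,-4.0,0],
    [0.6,-4.0,0],
  ],
  twist=[0,0,0,0,0,0,0,0],
)

```text
clock: 4.25
tcp_pos: [0.4364, -0.2638, 0.0563]
orientation: [-0.0, -0.078, 0.997, 0.0]
wrist_force: [-0.0, -0.2, -0.9]
finger_gap: 0.0001
grip_force: 0.0
```

```bash
python3 m.py side s4;python3 m.py top t4
```

```text
tcp [ 0.43637792 -0.26384301  0.05626867] [-22.7  -5.3] [-0.04981095 -0.17605476 -0.92087633]
31 top centre [-30.1 -28.6] mean [-31.6 -25.6]
circle [-20.9 -29. ]
tcp [ 0.43637483 -0.26369826  0.056294  ] [-22.7  -5.2] [-0.34701581  0.03017075 -0.21471631]
```

View pics/t4.png

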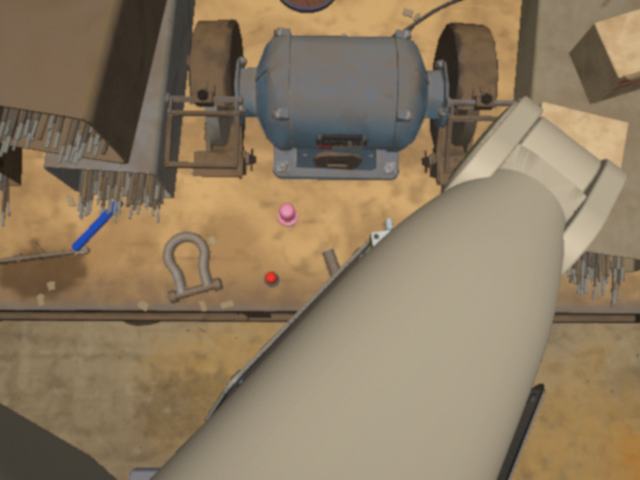

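The arm hides the gearbox from the top camera. From the side view the knob is at about y = -30, so I'll push a few millimetres more until the force shows the corner.

Call:
jog_arm(
  gripper=[0,0,0,0,0,0,0,0],
  offset=[
    [0,-0.1,0],
    [0,-0.2,0],
    [0,-0.3,0],
    [0,-0.3,0],
    [0,-0.3,0],
    [0,-0.3,0],
    [0,-0.3,0],
    [0,-0.3,0],
  ],
  twist=[0,0,0,0,0,0,0,0],
)

```text
clock: 5.35
tcp_pos: [0.4364, -0.2668, 0.0563]
orientation: [0.0, -0.078, 0.997, 0.0]
wrist_force: [-0.2, -0.3, 0.6]
finger_gap: -0.0001
grip_force: 0.0
```

```bash
python3 m.py side s5
```

```text
tcp [ 0.43642783 -0.2668074   0.05634177] [-23.1  -8.3] [-0.17823596 -0.27475111  0.57830607]
26 top centre [-30.1 -29.1] mean [-31.7 -27. ]
```

Call:
jog_arm(
  gripper=[0,0,0,0,0,0,0,0],
  offset=[
    [0,-0.1,0],
    [0,-0.2,0],
    [0,-0.2,0],
    [0,-0.2,0],
    [0,-0.2,0],
    [0,-0.2,0],
    [0,-0.2,0],
    [0,-0.2,0],
  ],
  twist=[0,0,0,0,0,0,0,0],
)

```text
clock: 6.4
tcp_pos: [0.4364, -0.2687, 0.0563]
orientation: [-0.0, -0.078, 0.997, 0.0]
wrist_force: [-0.2, 2.1, 2.2]
finger_gap: 0.0002
grip_force: 1.4
```

Call:
jog_arm(
  gripper=[0,0,0,0,0,0,0,0],
  offset=[
    [-0.2,1.0,0],
    [-0.3,1.8,0],
    [-2.3,1.5,0],
    [-4.2,1.2,0],
    [-4.0,-0.2,0],
    [-3.8,-1.5,0],
    [-3.6,-2.8,0],
    [-3.6,-2.8,0],
  ],
  twist=[0,0,0,0,0,0,0,0],
)

```text
clock: 7.4
tcp_pos: [0.4011, -0.2984, 0.0563]
orientation: [0.0, -0.077, 0.997, -0.0]
wrist_force: [-0.0, 0.2, 0.3]
finger_gap: 0.0001
grip_force: 0.0
```

```bash
python3 m.py side s6; python3 -c "
import cv2
i=cv2.imread('pics/s6.png')[190:290,290:430];cv2.imwrite('pics/c6.png',cv2.resize(i,None,fx=5,fy=5,interpolation=2))"
```

```text
tcp [ 0.4011202  -0.29844164  0.05629553] [-62.7 -34.3] [-0.00820467  0.2093328   0.3044607 ]
137 top centre [-22.9 -29.4] mean [-24.6 -25.5]
circle [-21.4 -33.5]
```

View pics/c6.png

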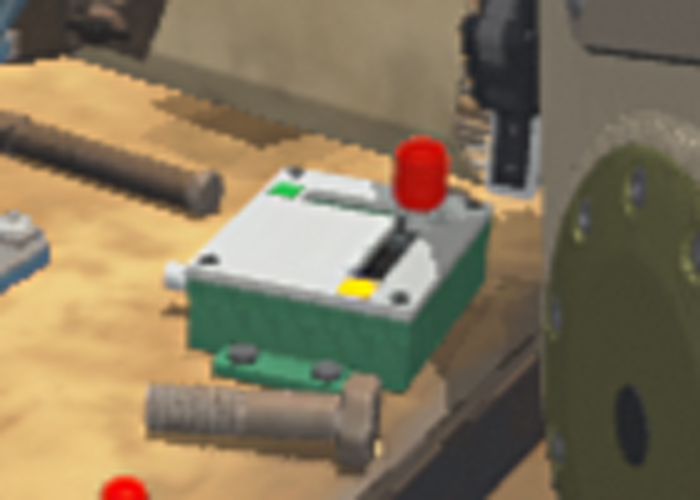

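The knob is at the corner, and the fingers stand behind it on the -x side. Next I push along +x.

Call:
jog_arm(
  gripper=[0,0,0,0,0,0,0,0],
  offset=[
    [1.2,0.2,0],
    [2.0,0.3,0],
    [2.8,0.4,0],
    [3.6,0.55,0],
    [4.4,0.7,0],
    [5.2,0.8,0],
    [5.9,0.9,0],
    [5.9,0.9,0],
  ],
  twist=[0,0,0,0,0,0,0,0],
)

```text
clock: 8.45
tcp_pos: [0.46, -0.2878, 0.0563]
orientation: [0.0, -0.078, 0.997, -0.0]
wrist_force: [-0.1, 0.2, -0.2]
finger_gap: -0.0003
grip_force: 0.0
```

```bash
python3 m.py side s7
```

```text
tcp [ 0.46000144 -0.28783412  0.05632853] [ -2.9 -32.6] [-0.10522562  0.15235254 -0.19691372]
128 top centre [ 20.1 -29. ] mean [ 19.1 -24.9]
circle [ 21.7 -33.4]
```

Call:
jog_arm(
  gripper=[0,0,0,0,0,0,0,0],
  offset=[
    [0.1,0,0],
    [0.2,0,0],
    [0.2,0,0],
    [0.2,0,0],
    [0.2,0,0],
    [0.2,0,0],
    [0.2,0,0],
    [0.2,0,0],
  ],
  twist=[0,0,0,0,0,0,0,0],
)

```text
clock: 9.5
tcp_pos: [0.4614, -0.2878, 0.0563]
orientation: [-0.0, -0.078, 0.997, 0.0]
wrist_force: [0.3, 0.1, 0.3]
finger_gap: 0.0003
grip_force: 0.0
```

```bash
python3 m.py side s8
```

```text
tcp [ 0.46142759 -0.28780401  0.05631818] [ -1.5 -32.8] [0.26846826 0.0516526  0.30010165]
123 top centre [ 20.4 -28.9] mean [ 19.5 -24.8]
circle [ 21.8 -33.4]
```

Call:
jog_arm(
  gripper=[0,0,0,0,0,0,0,0],
  offset=[
    [0.1,0,0],
    [0.2,0,0],
    [0.2,0,0],
    [0.2,0,0],
    [0.2,0,0],
    [0.2,0,0],
    [0.2,0,0],
    [0.2,0,0],
  ],
  twist=[0,0,0,0,0,0,0,0],
)

```text
clock: 10.55
tcp_pos: [0.4634, -0.2878, 0.0563]
orientation: [-0.0, -0.078, 0.997, 0.0]
wrist_force: [0.1, 0.7, -0.3]
finger_gap: -0.0001
grip_force: 0.0
```

```bash
python3 m.py side s9
```

```text
tcp [ 0.4633856  -0.28776808  0.05626629] [  0.5 -33. ] [ 0.12896095  0.65394906 -0.28834646]
122 top centre [ 22.7 -27.7] mean [ 21.1 -24.6]
circle [ 23.5 -33.6]
```

Call:
jog_arm(
  gripper=[0,0,0,0,0,0,0,0],
  offset=[
    [0.1,0,0],
    [0.2,0,0],
    [0.2,0,0],
    [0.2,0,0],
    [0.2,0,0],
    [0.2,0,0],
    [0.2,0,0],
    [0.2,0,0],
  ],
  twist=[0,0,0,0,0,0,0,0],
)

```text
clock: 11.6
tcp_pos: [0.4654, -0.2878, 0.0563]
orientation: [-0.0, -0.078, 0.997, 0.0]
wrist_force: [-1.4, 0.0, 0.4]
finger_gap: -0.0001
grip_force: 1.0
```

Call:
jog_arm(
  gripper=[0,0,0,0,0,0,0,0],
  offset=[
    [0.1,0,0],
    [0.1,0,0],
    [0.1,0,0],
    [0.1,0,0],
    [0.1,0,0],
    [0.1,0,0],
    [0.1,0,0],
    [0.1,0,0],
  ],
  twist=[0,0,0,0,0,0,0,0],
)

```text
clock: 12.6
tcp_pos: [0.4661, -0.2878, 0.0563]
orientation: [-0.0, -0.078, 0.997, 0.0]
wrist_force: [-5.7, -1.1, 1.9]
finger_gap: -0.0001
grip_force: 2.7
```

```bash
python3 m.py side s10
```

```text
tcp [ 0.46614986 -0.28779193  0.05628016] [  3.2 -33.4] [-5.67734388 -1.13189923  1.8756224 ]
121 top centre [ 24.9 -28.3] mean [ 23.3 -24.8]
circle [ 25.8 -33.5]
```

The force is rising, so the knob is against the end stop. I'll back straight off, lift and swing clear to look.

Call:
jog_arm(
  gripper=[0,0,0,0,0,0,0,0],
  offset=[
    [-2,-0.3,0],
    [-4,-0.6,0],
    [-4,-0.6,4],
    [-4,-0.6,9],
    [-4,-0.6,15],
    [-4,5,17],
    [-4,11,17],
    [-4,17,17],
  ],
  twist=[0,0,0,0,0,0,0,0],
)

```text
clock: 13.65
tcp_pos: [0.4279, -0.1162, 0.2272]
orientation: [0.002, -0.077, 0.997, 0.0]
wrist_force: [1.0, 0.4, -0.1]
finger_gap: 0.0
grip_force: 0.0
```

Call:
jog_arm(
  gripper=[0,0,0,0,0,0,0,0],
  offset=[
    [0,6,0],
    [0,12,0],
    [0,18,0],
    [0,24,0],
    [-1,30,0],
    [-2,36,0],
    [-2,36,0],
    [-2,36,0],
  ],
  twist=[0,0,0,0,0,0,0,0],
)

```text
clock: 14.65
tcp_pos: [0.4066, 0.243, 0.2264]
orientation: [0.0, -0.079, 0.997, 0.001]
wrist_force: [-0.2, -0.0, 0.1]
finger_gap: 0.0003
grip_force: 0.0
```

```bash
python3 m.py top t11; python3 -c "
import cv2
i=cv2.imread('pics/t11.png')[200:320,150:500];cv2.imwrite('pics/c11.png',cv2.resize(i,None,fx=2.2,fy=2.2,interpolation=2))"
```

```text
tcp [0.40663279 0.24301249 0.22639738] [ 23.5 500.3] [-0.23995311 -0.02749939  0.14975515]
165 top centre [ 22.7 -32.6] mean [ 21.3 -30.9]
```

View pics/c11.png

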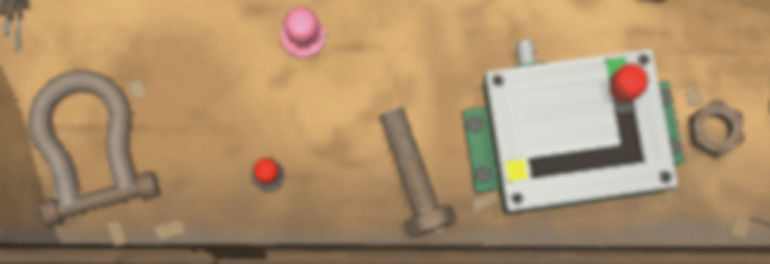

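The crop shows the knob at the green mark (crop pixel 629,82), measured at local (22.7, -32.6) mm. The nut, bolt and shackle lie where they were.

```bash
python3 -c "
from workcell import env
print(env.hand_in())"
```

```text
the job is handed in; nothing more can be done
None
```

The red knob was pushed to the corner and then home against the stop at the green mark; the nut, bolt and shackle lie where they were, and the job is handed in (about 15 s on the clock).

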